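# Make up a titration prep tray

## Robot

A 6-joint arm with a two-finger parallel gripper is mounted at the origin on the work surface; the furniture and walls round the work are solid. World frame = base frame: x ahead of the robot, y to its left, z up, the work surface at z = 0. Lengths are in m, angles in rad, forces in N, time in s.
With the tool pointing down it reaches from about 0.25 to 0.775 m from the base axis. Payload 8.9 kg.
Tool frame: the origin (TCP) lies midway between the tips of the shut fingers; the grasp point (between the pads) lies 19 mm behind it (env.pinch_z is the distance from the TCP to the grasp point, in m); z points along the fingers, y is the line along which they close (so a half turn about z gives the same grasp; the last joint's range is limited). The gripper opens to 85 mm and grips with 20 to 120 N. Pads are 22 mm wide; open, the fingers measure 114 mm over their backs; the gripper's body (76 mm by 85 mm) begins 54 mm behind the grasp point. The pads swing forward as they close: fully open they stand 13 mm farther back than shut.
Start: joints at [1.005, 0.291, -0.153, 1.127, 0, 1.431], TCP at [0.217, 0.478, 0.231] pointing down, gripper open.
Joint ranges: [-2.52, 2.52], [-0.91, 1.74], [-1.3, 1.37], [-1.96, 2.02], [-1.52, 1.47], [-3.14, 3.14]. Speed limits (rad/s): [2.22, 2.22, 2.79, 3.14, 3.14, 3.14].

## Interface

Orientations are given as a 3x3 rotation matrix whose columns are the frame's x, y, z axes.
In Python, from workcell import env, capture, hand_in gives the robot as it stands.
- The arm moves only by the shell command python3 -m handwheel 'ROWS' [FORCE]. ROWS is JSON, a list of rows, each a list of 7 numbers: the turn, a rotation vector about the tool's x, y, z in units of 1.5 rad (1.0 is 1.5 rad), then the shift along the tool's x, y, z in units of 15 cm (1.0 is 15 cm), then the finger opening in mm, from 0 to 85.4. A call has 1 to 12 rows; each row shifts and turns the commanded pose from where the row before left it, along the tool's axes as they then stand; what a row does not reach is not made up. A row lasts 1/12 s, in which the tool goes at most 41.7 mm and 7.16 degrees, less where a joint would pass 70% of its speed; a pose out of reach is approached as far as the arm can. A call with a number of a shift or a turn outside -1 to 1 is refused whole. A call with a gripper value outside its range is refused whole. The fingers move at their own pace and stop on an object; FORCE is the grip in N (left out, the last holds). Time passes only in rows, so rows that do not move let the fingers close. It gives the time, the measured TCP pose, the force, the opening and the grip force at its end, in the units of the state.
- env.sense(): the state, without advancing time (a new reading comes with each control period).
- capture(name): name is "scene" or "top"; returns a dict with "image" (384x512x3 uint8, blue, green, red), "mtx" (3x3 intrinsics, pixels), "camera_from_world" (4x4, takes a point from world to camera coordinates). Camera axes: x right, y up, looking along -z (the intrinsics and any distortion apply to the point x, -y, -z); pixel columns grow to the right and rows downward; lengths in m; the calibration is good to about 2 mm. A picture is of the moment at which its call begins. There is no depth.
- hand_in(): hands the job in; it is judged then, once.
The state is a dict: "time": time; "qpos": joint angles; "qvel": joint speeds; "effort": joint torques, N m; "tool_pos": TCP position; "ee_rot": TCP orientation; "wrist_force": force on the tool from outside, world axes, zero at the start; "wrist_torque": the same for the moment, N m; "gripper_width": finger opening in m; "grasp_force": force on a finger pad.
Only numpy, scipy, OpenCV 4.12 (cv2) and the standard library are available. Lean on these libraries where they do the work, as an engineer would, in place of code of your own. Each camera call takes 0.05 s, during which the arm holds its last target. There are 200 camera calls.

## Task

Make up the titration set in the prep tray: stand the conical flask, the larger, empty beaker, the dropper bottle and the rubber stopper upright in the four grey holders, each fully down in the hole cut for its size. It is glassware, so set the pieces down without dropping, ramming or tipping them, and leave the smaller beaker and the lidded sample jar where they stand, for they are not part of the set.

Things in the scene. Friction and masses are not known exactly. Their poses are not given: they have to be found in the camera images.
- flask: Conical glass flask, base 63 mm across, 100 mm high, straight neck 24 mm across over the top 28 mm; grasp it by the neck. Upright on the worktop; origin at the centre of its underside, z up. 60 to 100 g. It belongs in flask_holder.
- beaker: Empty whitish translucent beaker with a printed scale, the larger of the two beakers: 56 mm across the rim, 51 mm at the base, 62 mm high, open at the top; grasp across the body. Origin at the centre of its underside, z up. About 30 g. It belongs in beaker_holder.
- dropper_bottle: Brown dropper bottle with a black dropper cap: round body 33 mm across, 66 mm high to the shoulder, 104 mm with the cap; grasp the body just below the shoulder (40 to 65 mm up), so that the cap stays clear of the palm. Origin at the centre of its underside, z up. About 55 g. It belongs in dropper_holder.
- stopper: Dull dark rubber stopper, a slightly tapering plug 24 mm across and 24 mm high, standing on its narrow end; the smallest thing on the bench. Origin at the centre of its underside, z up. 18 g. It belongs in stopper_holder.
- small_beaker: Does not belong: the smaller beaker, 45 mm across and 55 mm high, half full and in use. Stays where it stands. Origin at the centre of its underside.
- sample_jar: Does not belong: squat lidded glass jar, 50 mm across and 53 mm high, with a white snap lid. Stays where it stands. Origin at the centre of its underside.
- flask_holder: Grey holder block, 84 x 84 x 30 mm, with the largest round hole, for the flask: 73 mm wide, 20 mm deep, centred, its mouth bevelled 4 mm wider all round; hole floor 13 mm and top face 33 mm above the worktop. Fixed. Origin at the centre of its underside, 3 mm above the worktop; z up, y along the row of holders.
- beaker_holder: Grey holder block, 84 x 84 x 30 mm, with the second largest round hole, for the larger beaker: 60 mm wide, 20 mm deep, centred, its mouth bevelled 4 mm wider all round; hole floor 13 mm and top face 33 mm above the worktop. Fixed. Origin at the centre of its underside, 3 mm above the worktop; z up, y along the row of holders.
- dropper_holder: Grey holder block, 84 x 84 x 30 mm, with the third largest round hole, for the dropper bottle: 42 mm wide, 20 mm deep, centred, its mouth bevelled 4 mm wider all round; hole floor 13 mm and top face 33 mm above the worktop. Fixed. Origin at the centre of its underside, 3 mm above the worktop; z up, y along the row of holders.
- stopper_holder: Grey holder block, 84 x 84 x 30 mm, with the smallest round hole, for the stopper: 32 mm wide, 10 mm deep, centred, its mouth bevelled 4 mm wider all round; hole floor 23 mm and top face 33 mm above the worktop. Fixed. Origin at the centre of its underside, 3 mm above the worktop; z up, y along the row of holders. The holders stand 86 mm apart in any order in a tray 96 x 358 mm, 20 mm high, rod handles 41 mm high at its ends.

How it is judged:
By the outcome, as a careful person would: the job done as asked, in the order asked, and still so for the second after the job is handed in, with the robot touching nothing.
It also fails if it takes over 96 s, if anything falls off the work surface, if the arm or the gripper's body presses on something with over 40 N, if the wrist force passes 120 N, or if a joint passes its speed limit or range.

## Working session

There is one attempt and no reset: what is moved stays moved. The work goes in short steps, Python scripts to look and compute and a shell command to move; the robot and the scene stay as the last step left them, time stands still between calls to the robot, and variables do not carry over. Pictures are saved under pics/ and viewed, at most 16 in all, crops included, and the job is handed in when it is done.

```bash
ls; mkdir -p pics; python3 - <<'E'
from workcell import env,capture
import cv2
for n in("scene","top"):
    c=capture(n);cv2.imwrite(f"pics/{n}0.png",cv2.resize(c["image"],(800,600),interpolation=cv2.INTER_CUBIC));print(c["mtx"],c["camera_from_world"])
s=env.sense();print(s["tool_pos"],s["ee_rot"],s["time"],env.pinch_z,s["gripper_width"])
E
```

```text
pics
[[387.60840933   0.         254.71515132]
 [  0.         387.60840933 195.82527188]
 [  0.           0.           1.        ]] [[ 0.75351705 -0.65720658  0.01707534 -0.39093666]
 [ 0.47006936  0.55675018  0.6848825  -0.29253475]
 [-0.45961598 -0.50804404  0.72845343 -0.80639099]
 [ 0.          0.          0.          1.        ]]
[[466.36836242   0.         257.40575668]
 [  0.         466.36836242 183.47385842]
 [  0.           0.           1.        ]] [[-0.01019198 -0.99993699  0.00470523  0.01152056]
 [ 0.98510634 -0.00923289  0.17169812 -0.51966847]
 [-0.17164386  0.0063851   0.98513837 -1.36587733]
 [ 0.          0.          0.          1.        ]]
[0.21713348 0.47758935 0.2308274 ] [[-9.10294476e-01  4.13960906e-01 -5.78947502e-04]
 [ 4.13961285e-01  9.10294025e-01 -9.17503951e-04]
 [ 1.47201685e-04 -1.07486063e-03 -9.99999412e-01]] 0.1 0.0187 0.08534283997166334
```

View pics/scene0.png

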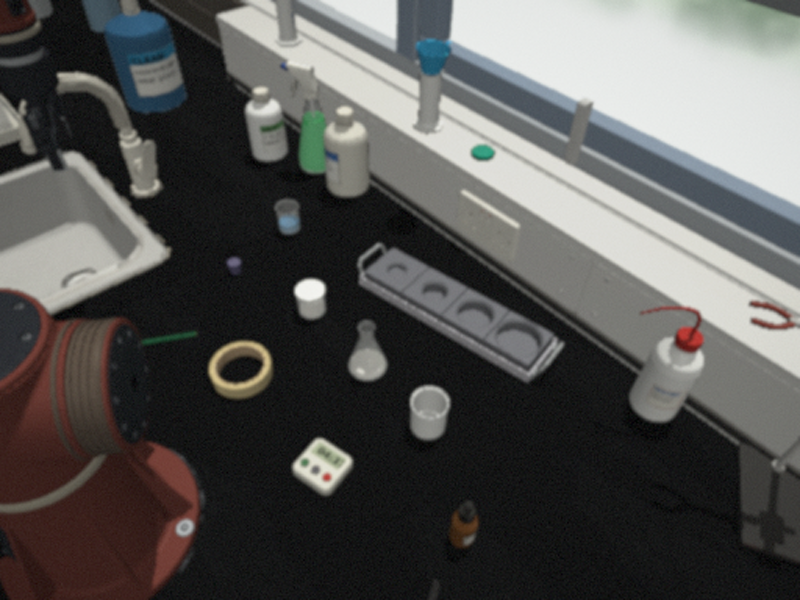

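View pics/top0.png

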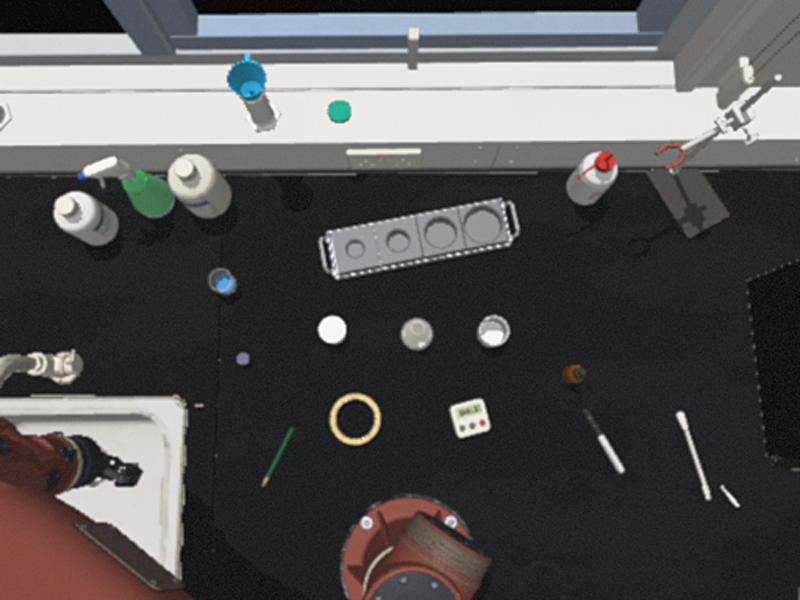

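The scene and top views show the stopper (top, 243,358), flask (417,333), beaker (493,331) and dropper (573,374). The holders, left to right, are stopper, dropper, beaker and flask. I'll enlarge both views to get precise pixel positions.

```bash
python3 - <<'E'
import cv2
from workcell import capture
t=capture("top")["image"];s=capture("scene")["image"]
cv2.imwrite("pics/t1.png",cv2.resize(t[120:260,140:390],None,fx=3.2,fy=3.2,interpolation=cv2.INTER_CUBIC))
cv2.imwrite("pics/s1.png",cv2.resize(s[140:360,130:370],None,fx=2.7,fy=2.7,interpolation=cv2.INTER_CUBIC))
E
```

```text
(no output)
```

View pics/t1.png

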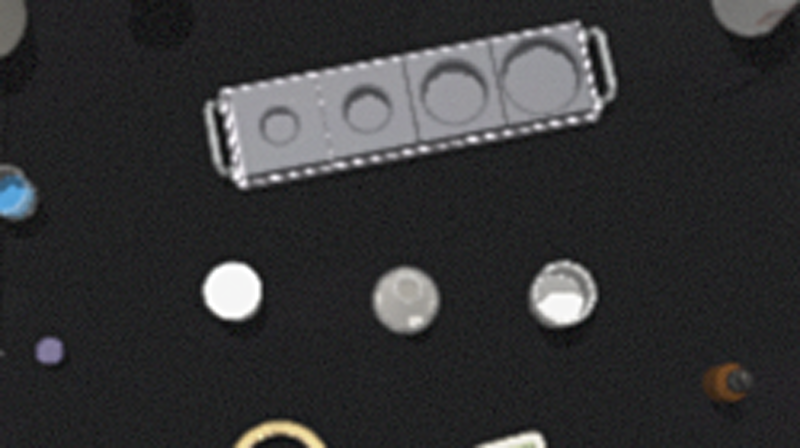

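View pics/s1.png

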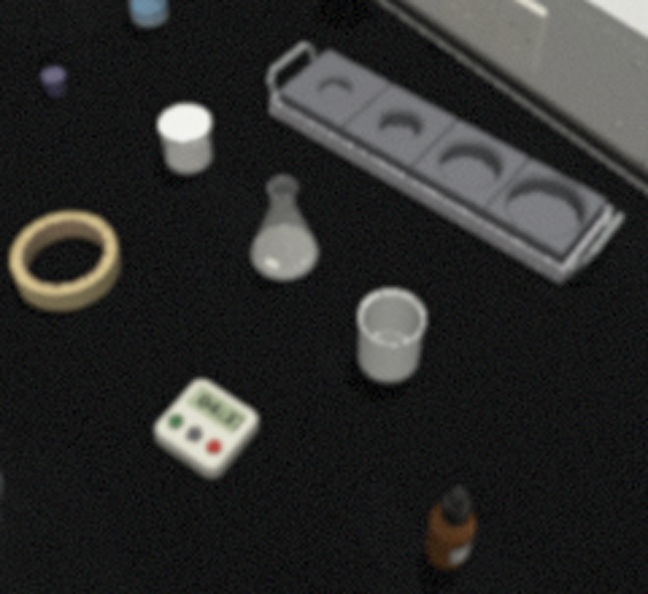

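The top crop shows the flask mouth at (407,288), beaker rim at (563,293), dropper cap at (741,378) and stopper at (50,350). The holes are at (280,126), (367,109), (455,92) and (540,77). The scene crop confirms that all the pieces are upright.

```bash
cat > h.py <<'E'
import numpy as np, cv2
from workcell import env,capture
def ray(c,u,v,z):
    M=c["camera_from_world"];R=M[:3,:3];o=-R.T@M[:3,3]
    x=np.linalg.inv(c["mtx"])@[u,v,1];d=R.T@(x*[1,-1,-1]);return o+d*(z-o[2])/d[2]
def loc(target):
    "tool-frame shift in row units (15cm) to a TCP target"
    s=env.sense();return s["ee_rot"].T@(np.array(target)-s["tool_pos"])/.15
def st():
    s=env.sense();print("t",round(s["time"],2),"pos",np.round(s["tool_pos"],4),"w",round(s["gripper_width"],4),"f",round(float(s["grasp_force"]),1),np.round(s["wrist_force"],1));return s
E
python3 - <<'E'
from h import *
np.set_printoptions(precision=4,suppress=True)
t=capture("top");s=capture("scene")
T=dict(flaskmouth=(407,288,.1),flaskbase=(406,301,.006),beaker=(563,293,.062),dropcap=(741,378,.104),dropbody=(723,385,.06),stopper=(50,350,.024),jar=(233,291,.053),hS=(280,126,.033),hD=(367,109,.033),hB=(455,92,.033),hF=(540,77,.033),smallb=(10,190,.03))
S=dict(flaskmouth=(283,184,.1),flaskbase=(285,252,.01),beaker=(391,318,.062),dropcap=(459,493,.104),stopper=(54,75,.024),jar=(185,123,.053),hS=(335,88,.033),hD=(401,127,.033),hB=(470,165,.033),hF=(546,209,.033))
for k,(u,v,z) in T.items():
    a=ray(t,140+(u+.5)/3.2-.5,120+(v+.5)/3.2-.5,z)
    b=None
    if k in S:
        u,v,z=S[k];b=ray(s,130+(u+.5)/2.7-.5,140+(v+.5)/2.7-.5,z)[:2]
    print(k,a[:2],b)
H=np.array([ray(t,140+(T[k][0]+.5)/3.2-.5,120+(T[k][1]+.5)/3.2-.5,.033)[:2] for k in("hS","hD","hB","hF")])
m=H.mean(0);d=H[3]-H[0];d/=np.linalg.norm(d)
print("dir",d,[m+d*.086*i for i in(-1.5,-.5,.5,1.5)])
E
```

```text
flaskmouth [ 0.4334 -0.0196] [ 0.4369 -0.0179]
flaskbase [ 0.4319 -0.0209] [ 0.4331 -0.0226]
beaker [ 0.4318 -0.1648] [ 0.4321 -0.1658]
dropcap [ 0.3498 -0.315 ] [ 0.3476 -0.3219]
dropbody [ 0.3459 -0.3091] None
stopper [0.3868 0.3157] [0.3884 0.3162]
jar [0.4377 0.141 ] [0.4389 0.1407]
hS [0.5991 0.0987] [0.6006 0.0987]
hD [0.6151 0.0149] [0.6141 0.0115]
hB [ 0.6312 -0.0703] [ 0.6301 -0.071 ]
hF [ 0.6454 -0.1529] [ 0.6444 -0.1577]
smallb [0.5394 0.3568] None
dir [ 0.181  -0.9835] [array([0.5993, 0.0994]), array([0.6149, 0.0149]), array([ 0.6305, -0.0697]), array([ 0.646 , -0.1543])]
```

```bash
python3 -m handwheel '[[0,0,0.0642,0,0,0,85],[0,0,0.0642,0,0,0,85],[0,0,0.0642,0,0,0,85],[0,0,0.0642,0,0,0,85],[0,0,0.0642,0,0,0,85],[0,0,0.0642,0,0,0,85],[0,0,0.0642,0,0,0,85],[0,0,0.0642,0,0,0,85],[0,0,0.0642,0,0,0,85],[0,0,0.0642,0,0,0,85],[0,0,0,0,0,0,85]]' 40
python3 -c "
from h import *
s=st();print(s['ee_rot'],loc([.4335,-.02,.18]))"
```

```text
time: 1.22
tool_pos: [0.2173, 0.4779, 0.2312]
ee_rot: [[-0.176, 0.984, -0.0], [0.984, 0.176, -0.0], [-0.0, -0.0, -1.0]]
wrist_force: [-0.2, -0.4, -0.5]
gripper_width: 0.0851
grasp_force: 0.0
t 1.22 pos [0.2173 0.4779 0.2312] w 0.0851 f 0.0 [-0.2 -0.4 -0.5]
[[-1.75810062e-01  9.84424103e-01 -8.44692318e-05]
 [ 9.84424102e-01  1.75810052e-01 -1.13020777e-04]
 [-9.64098373e-05 -1.03023738e-04 -9.99999990e-01]] [-3.52074451  0.83549742  0.341899  ]
```

```bash
python3 -m handwheel '[[0,0,0,-0.1,0.03,0,85],[0,0,0,-0.2,0.05,0,85],[0,0,0,-0.2,0.05,0,85],[0,0,0,-0.2,0.05,0,85],[0,0,0,-0.2,0.05,0,85],[0,0,0,-0.2,0.05,0,85],[0,0,0,-0.2,0.05,0,85],[0,0,0,-0.2,0.05,0,85],[0,0,0,-0.2,0.05,0,85],[0,0,0,-0.2,0.05,0,85],[0,0,0,-0.2,0.05,0,85],[0,0,0,-0.2,0.05,0,85]]' >/dev/null
python3 -m handwheel '[[0,0,0,-0.2,0.05,0,85],[0,0,0,-0.2,0.05,0,85],[0,0,0,-0.2,0.05,0,85],[0,0,0,-0.2,0.05,0,85],[0,0,0,-0.2,0.05,0,85],[0,0,0,-0.15,0.02,0,85],[0,0,0,-0.07,0.01,0,85],[0,0,0,0,0,0,85],[0,0,0,0,0,0,85]]' >/dev/null
python3 -c "
from h import *
s=st();print(s['ee_rot'],loc([.4335,-.02,.07]))
cv2.imwrite('pics/s2.png',cv2.resize(capture('scene')['image'][140:360,130:370],None,fx=2.7,fy=2.7,interpolation=cv2.INTER_CUBIC))"
```

```text
t 2.97 pos [ 0.4389 -0.0181  0.2312] w 0.0849 f 0.0 [-1.4  0.7 -0. ]
[[-1.80441236e-01  9.83585556e-01 -6.44084664e-04]
 [ 9.83585570e-01  1.80441576e-01  5.14426030e-04]
 [ 6.22201664e-04 -5.40688712e-04 -9.99999660e-01]] [-0.00690158 -0.03719186  1.07439129]
```

View pics/s2.png

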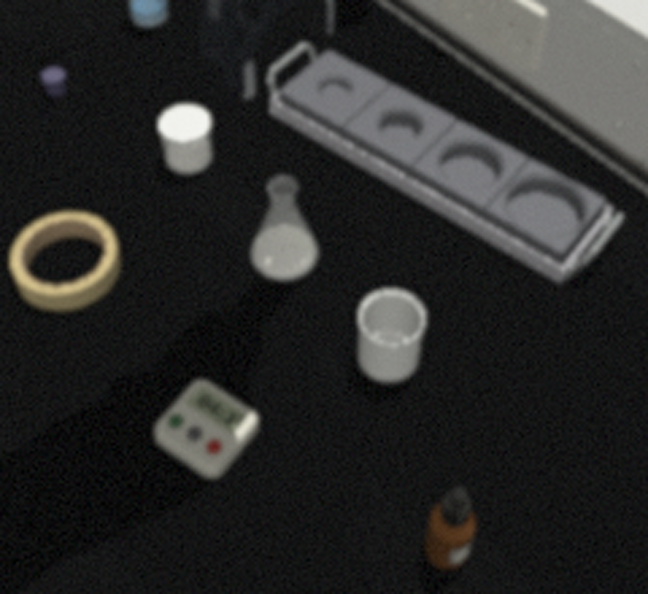

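Only the fingers are in the picture, around (245,75), and the flask neck below is clear. I'll descend onto the neck.

```bash
python3 -m handwheel '[[0,0,0,0,-0.03,0.1,85],[0,0,0,0,0,0.15,80],[0,0,0,0,0,0.15,70],[0,0,0,0,0,0.15,60],[0,0,0,0,0,0.15,55],[0,0,0,0,0,0.15,55],[0,0,0,0,0,0.1,55],[0,0,0,0,0,0.07,55],[0,0,0,0,0,0.05,55],[0,0,0,0,0,0,55],[0,0,0,0,0,0,55]]' 20
python3 -m handwheel '[[0,0,0,0,0,0,50],[0,0,0,0,0,0,45],[0,0,0,0,0,0,40],[0,0,0,0,0,0,36],[0,0,0,0,0,0,32],[0,0,0,0,0,0,29],[0,0,0,0,0,0,27],[0,0,0,0,0,0,25],[0,0,0,0,0,0,23],[0,0,0,0,0,0,20],[0,0,0,0,0,0,18],[0,0,0,0,0,0,18]]' 30
python3 -c "
from h import *
s=st()
cv2.imwrite('pics/s3.png',cv2.resize(capture('scene')['image'][140:360,130:370],None,fx=2.7,fy=2.7,interpolation=cv2.INTER_CUBIC))"
```

```text
time: 3.93
tool_pos: [0.4347, -0.0183, 0.071]
ee_rot: [[-0.181, 0.983, -0.0], [0.983, 0.181, 0.0], [0.0, -0.0, -1.0]]
wrist_force: [-0.6, 0.6, 0.1]
gripper_width: 0.0554
grasp_force: 0.0
time: 4.93
tool_pos: [0.4346, -0.0191, 0.0709]
ee_rot: [[-0.18, 0.984, -0.0], [0.984, 0.18, -0.0], [-0.0, -0.0, -1.0]]
wrist_force: [-2.4, -0.9, 5.1]
gripper_width: 0.0237
grasp_force: 29.3
t 4.93 pos [ 0.4346 -0.0191  0.0709] w 0.0237 f 29.3 [-2.4 -0.9  5.1]
```

View pics/s3.png

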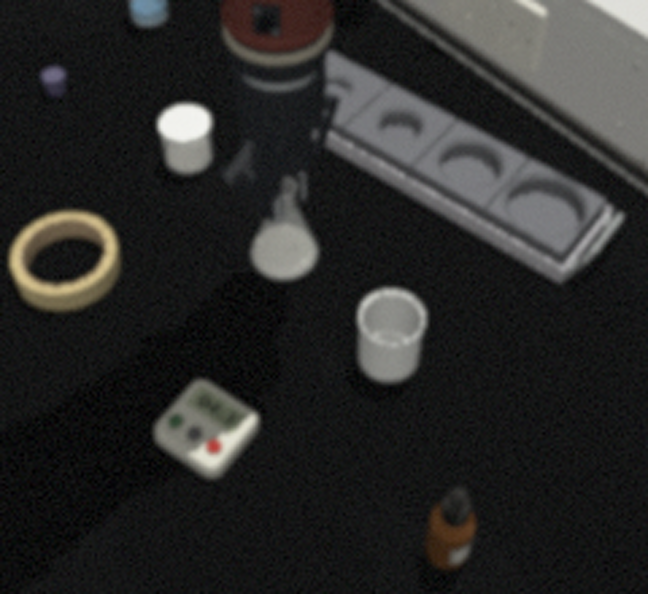

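Gripped on the neck at 23.7 mm, with the flask still upright. I'll lift it and carry it to the flask holder.

```bash
python3 -m handwheel '[[0,0,0,0,0,-0.05,18],[0,0,0,0,0,-0.1,18],[0,0,0,0,0,-0.15,18],[0,0,0,0,0,-0.15,18],[0,0,0,0,0,-0.1,18],[0,0,0,0,0,-0.05,18],[0,0,0,0,0,0,18]]'>/dev/null
python3 -m handwheel '[[0,0,0,-0.043,0.044,0,18],[0,0,0,-0.1,0.1,0,18],[0,0,0,-0.12,0.13,0,18],[0,0,0,-0.14,0.15,0,18],[0,0,0,-0.14,0.15,0,18],[0,0,0,-0.14,0.15,0,18],[0,0,0,-0.14,0.15,0,18],[0,0,0,-0.12,0.13,0,18],[0,0,0,-0.1,0.12,0,18],[0,0,0,-0.07,0.07,0,18],[0,0,0,-0.03,0.03,0,18],[0,0,0,0,0,0,18]]' >/dev/null
python3 -m handwheel '[[0,0,0,0,0,0,18],[0,0,0,0,0,0,18],[0,0,0,0,0,0,18]]' 
python3 -c "
from h import *
s=st();print(loc([.646,-.1555,.084]))"
```

```text
time: 6.82
tool_pos: [0.6456, -0.154, 0.1608]
ee_rot: [[-0.18, 0.984, -0.001], [0.984, 0.18, 0.0], [0.0, -0.0, -1.0]]
wrist_force: [-0.1, 0.5, -0.5]
gripper_width: 0.0233
grasp_force: 29.6
t 6.82 pos [ 0.6456 -0.154   0.1608] w 0.0233 f 29.6 [-0.1  0.5 -0.5]
[-0.01026218  0.00125223  0.51230474]
```

```bash
python3 -m handwheel '[[0,0,0,0,0,0.07,18],[0,0,0,0,0,0.1,18],[0,0,0,0,0,0.1,18],[0,0,0,0,0,0.07,18],[0,0,0,0,0,0.0,18],[0,0,0,0,0,0.0,18]]'
python3 -c "
from h import *
a=cv2.resize(capture('scene')['image'][140:300,200:400],None,fx=3,fy=3,interpolation=cv2.INTER_CUBIC)
cv2.imwrite('pics/s4.png',a)"
```

```text
time: 7.32
tool_pos: [0.6457, -0.1543, 0.1093]
ee_rot: [[-0.18, 0.984, -0.001], [0.984, 0.18, 0.0], [0.001, -0.001, -1.0]]
wrist_force: [-0.7, 0.3, -0.6]
gripper_width: 0.0237
grasp_force: 29.6
```

View pics/s4.png

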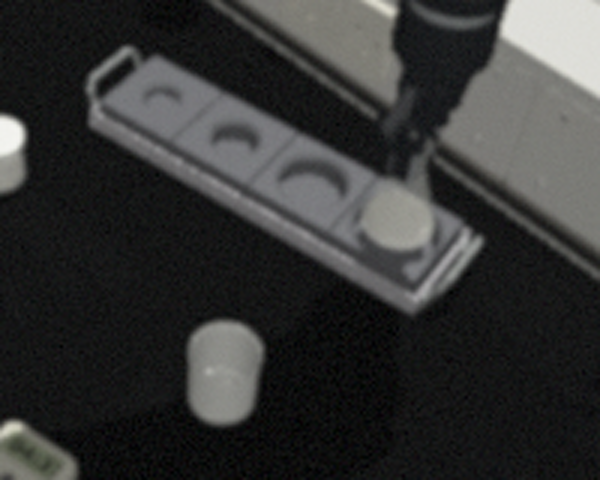

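The scene view shows the flask over its hole, with its base at (397,220) and its neck at (420,170). The neck seems to lean right, so I'll compare with the expected projection.

```bash
python3 - <<'E'
from h import *
c=capture("scene");M=c["camera_from_world"]
for z in(.0385,.045,.1,.135):
    p=M[:3,:3]@[.6457,-.1553,z]+M[:3,3];q=c["mtx"]@(p*[1,-1,-1]);q=q[:2]/q[2];print(z,(q-[200,140]+.5)*3-.5)
E
```

```text
0.0385 [396.64459218 225.79449315]
0.045 [397.88031171 220.84717836]
0.1 [408.82874971 177.01411754]
0.135 [416.28925468 147.1453118 ]
```

It matches an upright flask over the hole, so the lean is only perspective. Lowering it gently.

```bash
python3 -m handwheel '[[0,0,0,-0.003,0,0.03,18],[0,0,0,0,0,0.03,18],[0,0,0,0,0,0.03,18],[0,0,0,0,0,0.02,18],[0,0,0,0,0,0.02,18],[0,0,0,0,0,0.015,18],[0,0,0,0,0,0.01,18],[0,0,0,0,0,0.007,18],[0,0,0,0,0,0.0,18],[0,0,0,0,0,0.0,18]]'
```

```text
time: 8.25
tool_pos: [0.6464, -0.1551, 0.0856]
ee_rot: [[-0.18, 0.984, 0.0], [0.984, 0.18, -0.0], [-0.0, 0.0, -1.0]]
wrist_force: [0.6, 0.5, -0.5]
gripper_width: 0.0236
grasp_force: 29.6
```

```bash
python3 -m handwheel '[[0,0,0,0,0,0.004,18],[0,0,0,0,0,0.004,18],[0,0,0,0,0,0.003,18],[0,0,0,0,0,0.0,18],[0,0,0,0,0,0.0,18]]'
```

```text
time: 8.67
tool_pos: [0.6464, -0.1551, 0.0839]
ee_rot: [[-0.18, 0.984, 0.0], [0.984, 0.18, -0.0], [-0.0, 0.0, -1.0]]
wrist_force: [0.2, 0.3, 0.6]
gripper_width: 0.0236
grasp_force: 29.7
```

```bash
python3 -m handwheel '[[0,0,0,0,0,0.003,18],[0,0,0,0,0,0,18],[0,0,0,0,0,0,22],[0,0,0,0,0,0,24],[0,0,0,0,0,0,26],[0,0,0,0,0,0,29],[0,0,0,0,0,0,34],[0,0,0,0,0,0,40],[0,0,0,0,0,0,48],[0,0,0,0,0,0,55],[0,0,0,0,0,0,60],[0,0,0,0,0,0,60]]'
python3 -m handwheel '[[0,0,0,0,0,-0.05,60],[0,0,0,0,0,-0.1,60],[0,0,0,0,0,-0.15,60],[0,0,0,0,0,-0.2,70],[0,0,0,0,0,-0.15,85],[0,0,0,0,0,-0.15,85],[0,0,0,0,0,-0.1,85],[0,0,0,0,0,0,85]]'
python3 -c "
from h import *
s=st();print(loc([.432,-.165,.1]),loc([.432,-.165,.028]))"
```

```text
time: 9.67
tool_pos: [0.6464, -0.1551, 0.0834]
ee_rot: [[-0.18, 0.984, -0.0], [0.984, 0.18, 0.0], [0.0, -0.0, -1.0]]
wrist_force: [0.4, 0.5, 0.1]
gripper_width: 0.0601
grasp_force: 0.0
time: 10.33
tool_pos: [0.6481, -0.1557, 0.2229]
ee_rot: [[-0.18, 0.984, 0.006], [0.984, 0.18, -0.002], [-0.003, 0.005, -1.0]]
wrist_force: [-0.6, -1.5, 1.1]
gripper_width: 0.0852
grasp_force: 0.0
t 10.33 pos [ 0.6481 -0.1557  0.2229] w 0.0852 f 0.0 [-0.6 -1.5  1.1]
[ 0.20068774 -1.43249896  0.81112535] [ 0.20218912 -1.43509298  1.29111599]
```

```bash
python3 -m handwheel '[[0,0,0,0.01,-0.05,0,85],[0,0,0,0.02,-0.12,0,85],[0,0,0,0.02,-0.16,0,85],[0,0,0,0.03,-0.2,0,85],[0,0,0,0.03,-0.2,0,85],[0,0,0,0.03,-0.2,0,85],[0,0,0,0.02,-0.18,0,85],[0,0,0,0.02,-0.16,0,85],[0,0,0,0.02,-0.1,0,85],[0,0,0,0,-0.05,0,85],[0,0,0,0,0,0,85],[0,0,0,0,0,0,85]]'
python3 -c "
from h import *
s=st();print(loc([.432,-.165,.028]))
a=cv2.resize(capture('scene')['image'][140:300,200:400],None,fx=3,fy=3,interpolation=cv2.INTER_CUBIC)
cv2.imwrite('pics/s5.png',a)"
```

```text
time: 11.33
tool_pos: [0.432, -0.1642, 0.2185]
ee_rot: [[-0.18, 0.984, 0.001], [0.984, 0.18, -0.0], [-0.0, 0.001, -1.0]]
wrist_force: [0.6, -0.6, -0.5]
gripper_width: 0.0854
grasp_force: 0.0
t 11.33 pos [ 0.432  -0.1642  0.2185] w 0.0854 f 0.0 [ 0.6 -0.6 -0.5]
[-0.00489784 -0.00184138  1.26994265]
```

View pics/s5.png

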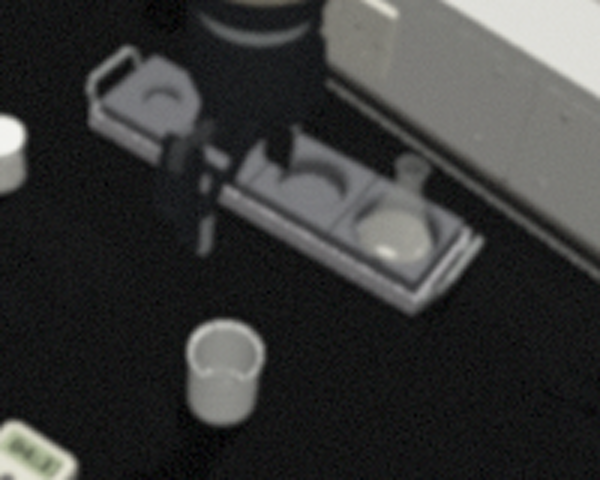

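The flask is seated upright in its hole, with its base at (393,235), and the beaker is still at (225,370). Descending over the beaker.

```bash
python3 -m handwheel '[[0,0,0,-0.005,0,0.07,85],[0,0,0,0,0,0.15,85],[0,0,0,0,0,0.17,85],[0,0,0,0,0,0.17,85],[0,0,0,0,0,0.17,85],[0,0,0,0,0,0.15,85],[0,0,0,0,0,0.13,85],[0,0,0,0,0,0.12,85],[0,0,0,0,0,0.09,85],[0,0,0,0,0,0.05,85],[0,0,0,0,0,0,80],[0,0,0,0,0,0,75]]' 20
python3 -m handwheel '[[0,0,0,0,0,0,71],[0,0,0,0,0,0,67],[0,0,0,0,0,0,64],[0,0,0,0,0,0,62],[0,0,0,0,0,0,60],[0,0,0,0,0,0,58],[0,0,0,0,0,0,56],[0,0,0,0,0,0,54],[0,0,0,0,0,0,52],[0,0,0,0,0,0,50],[0,0,0,0,0,0,48],[0,0,0,0,0,0,48]]' 20
```

```text
time: 12.38
tool_pos: [0.4321, -0.1647, 0.0278]
ee_rot: [[-0.18, 0.984, -0.0], [0.984, 0.18, 0.0], [0.0, -0.0, -1.0]]
wrist_force: [0.7, -0.4, 0.1]
gripper_width: 0.075
grasp_force: 0.0
time: 13.38
tool_pos: [0.4319, -0.1648, 0.0281]
ee_rot: [[-0.18, 0.984, 0.001], [0.984, 0.18, -0.0], [-0.0, 0.001, -1.0]]
wrist_force: [0.7, 1.4, 6.4]
gripper_width: 0.054
grasp_force: 20.4
```

```bash
python3 -m handwheel '[[0,0,0,0,0,-0.05,48],[0,0,0,0,0,-0.1,48],[0,0,0,0,0,-0.15,48],[0,0,0,0,0,-0.15,48],[0,0,0,0,0,-0.1,48],[0,0,0,0,0,-0.05,48],[0,0,0,0,0,0,48]]'>/dev/null
python3 -m handwheel '[[0,0,0,0.014,0.047,0,48],[0,0,0,0.03,0.1,0,48],[0,0,0,0.04,0.15,0,48],[0,0,0,0.05,0.18,0,48],[0,0,0,0.05,0.19,0,48],[0,0,0,0.05,0.19,0,48],[0,0,0,0.05,0.18,0,48],[0,0,0,0.04,0.15,0,48],[0,0,0,0.03,0.12,0,48],[0,0,0,0.02,0.08,0,48],[0,0,0,0.01,0.03,0,48],[0,0,0,0,0,0,48]]' >/dev/null
python3 -m handwheel '[[0,0,0,0,0,0.1,48],[0,0,0,0,0,0.1,48],[0,0,0,0,0,0.05,48],[0,0,0,0,0,0,48],[0,0,0,0,0,0,48],[0,0,0,0,0,0,48]]' 
python3 -c "
from h import *
s=st();print(loc([.6305,-.07,.041]))
a=cv2.resize(capture('top')['image'][110:200,220:345],None,fx=5,fy=5,interpolation=cv2.INTER_CUBIC)
b=cv2.resize(capture('scene')['image'][130:260,220:360],None,fx=4,fy=4,interpolation=cv2.INTER_CUBIC)
cv2.imwrite('pics/s6.png',b);cv2.imwrite('pics/t6.png',a)"
```

```text
time: 15.47
tool_pos: [0.6304, -0.07, 0.0811]
ee_rot: [[-0.18, 0.984, 0.001], [0.984, 0.18, -0.0], [-0.0, 0.001, -1.0]]
wrist_force: [0.4, -0.3, -0.2]
gripper_width: 0.0542
grasp_force: 21.3
t 15.47 pos [ 0.6304 -0.07    0.0811] w 0.0542 f 21.3 [ 0.4 -0.3 -0.2]
[2.53636874e-04 3.78161968e-04 2.67171631e-01]
```

View pics/s6.png

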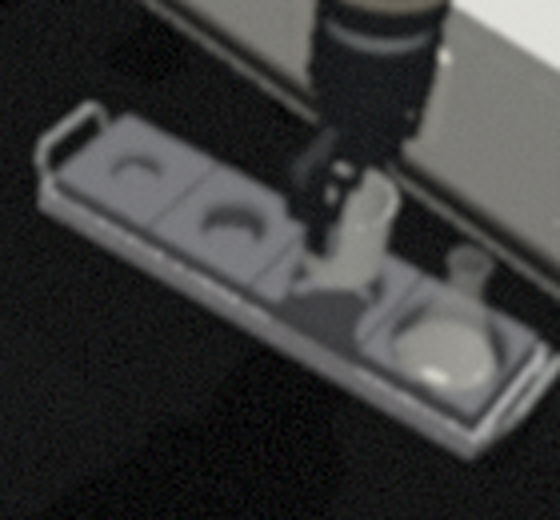

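The beaker hangs upright over the second-largest hole, near (350,260), and the seated flask beside it is undisturbed. Lowering in stages.

```bash
python3 -m handwheel '[[0,0,0,0,0,0.03,48],[0,0,0,0,0,0.03,48],[0,0,0,0,0,0.03,48],[0,0,0,0,0,0.03,48],[0,0,0,0,0,0.02,48],[0,0,0,0,0,0.02,48],[0,0,0,0,0,0.015,48],[0,0,0,0,0,0,48],[0,0,0,0,0,0,48]]'
python3 -m handwheel '[[0,0,0,0,0,0.015,48],[0,0,0,0,0,0.015,48],[0,0,0,0,0,0.015,48],[0,0,0,0,0,0.015,48],[0,0,0,0,0,0.01,48],[0,0,0,0,0,0.01,48],[0,0,0,0,0,0.005,48],[0,0,0,0,0,0,48],[0,0,0,0,0,0,48]]'
```

```text
time: 16.32
tool_pos: [0.6303, -0.0697, 0.0541]
ee_rot: [[-0.18, 0.984, -0.0], [0.984, 0.18, 0.0], [0.0, -0.0, -1.0]]
wrist_force: [-0.1, 0.5, 0.2]
gripper_width: 0.054
grasp_force: 21.3
time: 17.07
tool_pos: [0.6303, -0.0697, 0.0414]
ee_rot: [[-0.18, 0.984, 0.0], [0.984, 0.18, -0.0], [-0.0, 0.0, -1.0]]
wrist_force: [0.8, -0.5, -0.2]
gripper_width: 0.0535
grasp_force: 21.3
```

```bash
python3 -m handwheel '[[0,0,0,0,0,0.003,48],[0,0,0,0,0,0.002,48],[0,0,0,0,0,0,50],[0,0,0,0,0,0,53],[0,0,0,0,0,0,55],[0,0,0,0,0,0,57],[0,0,0,0,0,0,60],[0,0,0,0,0,0,64],[0,0,0,0,0,0,69],[0,0,0,0,0,0,75],[0,0,0,0,0,0,82],[0,0,0,0,0,0,85]]'
python3 -m handwheel '[[0,0,0,0,0,-0.05,85],[0,0,0,0,0,-0.1,85],[0,0,0,0,0,-0.15,85],[0,0,0,0,0,-0.2,85],[0,0,0,0,0,-0.2,85],[0,0,0,0,0,-0.15,85],[0,0,0,0,0,-0.15,85],[0,0,0,0,0,-0.1,85],[0,0,0,0,0,0,85],[0,0,0,0,0,0,85]]'
python3 -c "
from h import *
s=st();print(loc([.348,-.316,.037]),s['qpos'])"
```

```text
time: 18.07
tool_pos: [0.6303, -0.0698, 0.0406]
ee_rot: [[-0.18, 0.984, -0.0], [0.984, 0.18, -0.0], [-0.0, -0.0, -1.0]]
wrist_force: [0.5, 0.1, -0.5]
gripper_width: 0.0852
grasp_force: 0.0
time: 18.9
tool_pos: [0.6308, -0.0698, 0.2067]
ee_rot: [[-0.18, 0.984, 0.002], [0.984, 0.18, -0.0], [-0.001, 0.002, -1.0]]
wrist_force: [0.2, -0.2, 0.2]
gripper_width: 0.0851
grasp_force: 0.0
t 18.9 pos [ 0.6308 -0.0698  0.2067] w 0.0851 f 0.0 [ 0.2 -0.2  0.2]
[-1.27401377 -2.1520237   1.12812122] [-2.25393684e-01  5.13566654e-01  1.21867451e-01  1.17710745e+00
  1.20240323e-05  1.16441507e+00]
```

```bash
python3 -m handwheel '[[0,0,0,-0.034,-0.06,0,85],[0,0,0,-0.08,-0.13,0,85],[0,0,0,-0.11,-0.18,0,85],[0,0,0,-0.12,-0.2,0,85],[0,0,0,-0.12,-0.2,0,85],[0,0,0,-0.12,-0.2,0,85],[0,0,0,-0.12,-0.2,0,85],[0,0,0,-0.12,-0.2,0,85],[0,0,0,-0.12,-0.2,0,85],[0,0,0,-0.12,-0.2,0,85],[0,0,0,-0.11,-0.18,0,85],[0,0,0,-0.07,-0.13,0,85]]'>/dev/null
python3 -m handwheel '[[0,0,0,-0.03,-0.07,0,85],[0,0,0,0,0,0,85],[0,0,0,0,0,0,85]]'
python3 -c "
from h import *
s=st();print(loc([.348,-.316,.037]))
I=capture('scene')['image']
a=cv2.resize(I[130:260,220:360],None,fx=4,fy=4,interpolation=cv2.INTER_CUBIC)
b=cv2.resize(I[310:375,270:330],(240,260),interpolation=cv2.INTER_CUBIC)
a[520-260:,:240]=b
cv2.imwrite('pics/s7.png',a)"
```

```text
time: 20.15
tool_pos: [0.3469, -0.3153, 0.205]
ee_rot: [[-0.179, 0.984, -0.0], [0.984, 0.179, 0.001], [0.001, -0.0, -1.0]]
wrist_force: [-0.0, 0.7, -0.6]
gripper_width: 0.085
grasp_force: 0.0
t 20.15 pos [ 0.3469 -0.3153  0.205 ] w 0.085 f 0.0 [-0.   0.7 -0.6]
[-0.00718706  0.00669122  1.12026619]
```

View pics/s7.png

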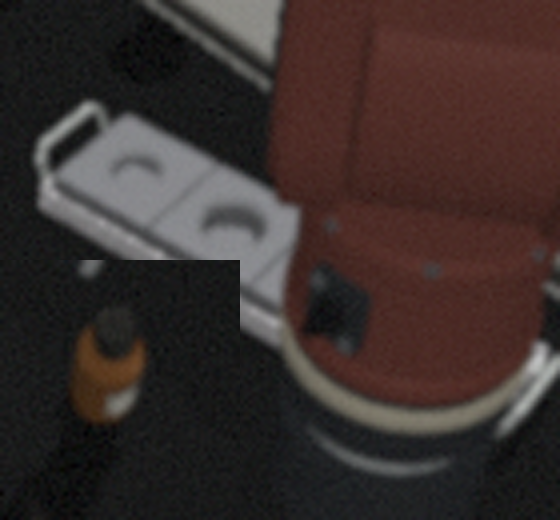

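The robot hides the beaker here. The inset shows the dropper bottle upright, with the body centre near (109,380) and the cap near (117,328). I'll fix its position from these.

```bash
python3 - <<'E'
from h import *
c=capture("scene");M=c["camera_from_world"]
for n,x,y,z in(("body",109,380,.033),("cap",117,328,.088)):print(n,ray(c,270+(x+.5)/4-.5,310+(y-260+.5)/4-.5,z))
for P in([.348,-.316],[.346,-.312],[.350,-.318]):
  for z in(0,.066,.104):
    p=M[:3,:3]@[*P,z]+M[:3,3];q=c["mtx"]@(p*[1,-1,-1]);q=q[:2]/q[2];print(P,z,((q-[270,310]+.5)*4-.5+[0,260]).round(0))
E
```

```text
body [ 0.34655642 -0.3251493   0.033     ]
cap [ 0.34683113 -0.32278598  0.088     ]
[0.348, -0.316] 0 [ 92. 391.]
[0.348, -0.316] 0.066 [104. 336.]
[0.348, -0.316] 0.104 [112. 301.]
[0.346, -0.312] 0 [ 84. 388.]
[0.346, -0.312] 0.066 [ 96. 333.]
[0.346, -0.312] 0.104 [103. 298.]
[0.35, -0.318] 0 [ 98. 392.]
[0.35, -0.318] 0.066 [110. 337.]
[0.35, -0.318] 0.104 [118. 301.]
```

Best estimate is (0.347,-0.320). Descend and grip.

```bash
python3 -m handwheel '[[0,0,0,-0.03,-0.005,0.07,85],[0,0,0,0,0,0.12,85],[0,0,0,0,0,0.15,85],[0,0,0,0,0,0.16,85],[0,0,0,0,0,0.16,85],[0,0,0,0,0,0.15,85],[0,0,0,0,0,0.12,80],[0,0,0,0,0,0.09,75],[0,0,0,0,0,0.06,70],[0,0,0,0,0,0.04,65],[0,0,0,0,0,0,60],[0,0,0,0,0,0,56]]' 20
python3 -m handwheel '[[0,0,0,0,0,0,52],[0,0,0,0,0,0,49],[0,0,0,0,0,0,46],[0,0,0,0,0,0,43],[0,0,0,0,0,0,41],[0,0,0,0,0,0,39],[0,0,0,0,0,0,37],[0,0,0,0,0,0,35],[0,0,0,0,0,0,33],[0,0,0,0,0,0,30],[0,0,0,0,0,0,27],[0,0,0,0,0,0,27]]' 25
python3 -m handwheel '[[0,0,0,0,0,-0.05,27],[0,0,0,0,0,-0.1,27],[0,0,0,0,0,-0.15,27],[0,0,0,0,0,-0.15,27],[0,0,0,0,0,-0.15,27],[0,0,0,0,0,-0.1,27],[0,0,0,0,0,0,27],[0,0,0,0,0,0,27]]'
python3 -c "
from h import *
s=st();print(loc([.615,.0147,.05]))
I=capture('scene')['image'];T=capture('top')['image']
a=cv2.resize(I[260:390,240:340],(400,520),interpolation=cv2.INTER_CUBIC)
b=cv2.resize(T[190:270,330:430],(500,400),interpolation=cv2.INTER_CUBIC)
o=np.zeros((520,800,3),np.uint8);o[:,:400]=a;o[:400,400:]=b[:,:400]
cv2.imwrite('pics/s8.png',o)"
```

```text
time: 21.25
tool_pos: [0.348, -0.3203, 0.0379]
ee_rot: [[-0.181, 0.984, 0.0], [0.984, 0.181, -0.0], [-0.0, 0.0, -1.0]]
wrist_force: [0.6, 0.5, 0.9]
gripper_width: 0.056
grasp_force: 0.0
time: 22.25
tool_pos: [0.3476, -0.3205, 0.0378]
ee_rot: [[-0.18, 0.984, 0.0], [0.984, 0.18, -0.0], [-0.0, 0.0, -1.0]]
wrist_force: [-0.6, -0.1, 3.8]
gripper_width: 0.0312
grasp_force: 24.5
time: 22.92
tool_pos: [0.3478, -0.3207, 0.1434]
ee_rot: [[-0.18, 0.984, 0.001], [0.984, 0.18, -0.001], [-0.001, 0.001, -1.0]]
wrist_force: [0.1, -0.0, -0.5]
gripper_width: 0.0316
grasp_force: 24.8
t 22.92 pos [ 0.3478 -0.3207  0.1434] w 0.0316 f 24.8 [ 0.1 -0.  -0.5]
[1.87963956 2.15411683 0.62163647]
```

View pics/s8.png

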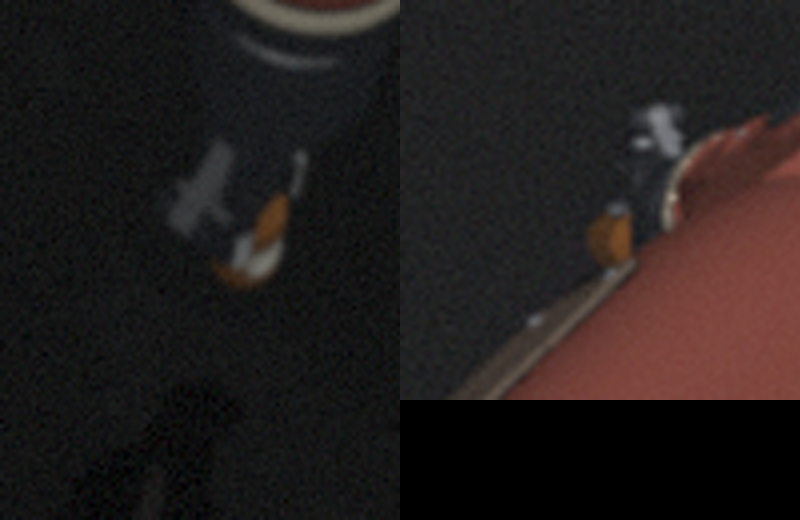

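The bottle is held upright. Its bottom lies in the left view around x 213–283, with the front edge at y 287. I'll check its offset along the tool's x.

```bash
python3 - <<'E'
from h import *
c=capture("scene");M=c["camera_from_world"]
a=np.linspace(0,2*np.pi,72)
for e in(-.006,-.003,0,.003,.006):
  P=np.array([.3477,-.3206])+e*np.array([-.18,.984]);L=[]
  for t in a:
    p=M[:3,:3]@[P[0]+.0165*np.cos(t),P[1]+.0165*np.sin(t),.1056]+M[:3,3];q=c["mtx"]@(p*[1,-1,-1]);L.append(((q[:2]/q[2])-[240,260]+.5)*4-.5)
  L=np.array(L);print(e,"x",L[:,0].min().round(),L[:,0].max().round(),"ymax",L[:,1].max().round())
E
```

```text
-0.006 x 214.0 285.0 ymax 289.0
-0.003 x 209.0 279.0 ymax 285.0
0 x 203.0 274.0 ymax 281.0
0.003 x 198.0 269.0 ymax 277.0
0.006 x 193.0 263.0 ymax 273.0
```

```bash
python3 -m handwheel '[[0,0,0,0.05,0.054,0,27],[0,0,0,0.1,0.11,0,27],[0,0,0,0.13,0.15,0,27],[0,0,0,0.15,0.17,0,27],[0,0,0,0.15,0.17,0,27],[0,0,0,0.15,0.17,0,27],[0,0,0,0.15,0.17,0,27],[0,0,0,0.15,0.17,0,27],[0,0,0,0.15,0.17,0,27],[0,0,0,0.15,0.17,0,27],[0,0,0,0.15,0.17,0,27],[0,0,0,0.15,0.17,0,27]]'>/dev/null
python3 -m handwheel '[[0,0,0,0.13,0.14,0,27],[0,0,0,0.1,0.1,0,27],[0,0,0,0.06,0.08,0,27],[0,0,0,0.04,0.05,0,27],[0,0,0,0.02,0.02,0,27],[0,0,0,0,0,0,27],[0,0,0,0,0,0,27],[0,0,0,0,0,0,27]]'
python3 -c "
from h import *
s=st();print(loc([.6144,.0182,.051]))"
```

```text
time: 24.73
tool_pos: [0.6231, 0.0314, 0.1426]
ee_rot: [[-0.179, 0.984, -0.001], [0.984, 0.179, -0.0], [-0.0, -0.001, -1.0]]
wrist_force: [-0.3, 0.5, -0.4]
gripper_width: 0.031
grasp_force: 24.8
t 24.73 pos [0.6231 0.0314 0.1426] w 0.031 f 24.8 [-0.3  0.5 -0.4]
[-0.07635185 -0.07259434  0.61056185]
```

```bash
python3 -m handwheel '[[0,0,0,-0.04,-0.04,0,27],[0,0,0,-0.036,-0.033,0.05,27],[0,0,0,0,0,0.1,27],[0,0,0,0,0,0.1,27],[0,0,0,0,0,0.06,27],[0,0,0,0,0,0,27],[0,0,0,0,0,0,27],[0,0,0,0,0,0,27]]'
python3 -c "
from h import *
s=st();print(loc([.6144,.0182,.051]))
I=capture('scene')['image']
a=cv2.resize(I[130:260,220:360],None,fx=4,fy=4,interpolation=cv2.INTER_CUBIC)
cv2.imwrite('pics/s9.png',a)
c=capture('scene');M=c['camera_from_world']
for e in(-.005,0):
  P=s['tool_pos'][:2]+e*np.array([-.18,.984]);L=[]
  for t in np.linspace(0,6.28,72):
    p=M[:3,:3]@[P[0]+.0165*np.cos(t),P[1]+.0165*np.sin(t),s['tool_pos'][2]-.0378]+M[:3,3];q=c['mtx']@(p*[1,-1,-1]);L.append(((q[:2]/q[2])-[220,130]+.5)*4-.5)
  L=np.array(L);print(e,L.min(0).round(),L.max(0).round())
"
```

```text
time: 25.4
tool_pos: [0.6153, 0.0187, 0.0968]
ee_rot: [[-0.18, 0.984, 0.001], [0.984, 0.18, -0.0], [-0.0, 0.001, -1.0]]
wrist_force: [-0.4, -0.1, -0.1]
gripper_width: 0.0313
grasp_force: 24.8
t 25.4 pos [0.6153 0.0187 0.0968] w 0.0313 f 24.8 [-0.4 -0.1 -0.1]
[-0.00185886 -0.0066879   0.30540069]
-0.005 [212. 182.] [261. 215.]
0 [206. 178.] [255. 212.]
```

View pics/s9.png

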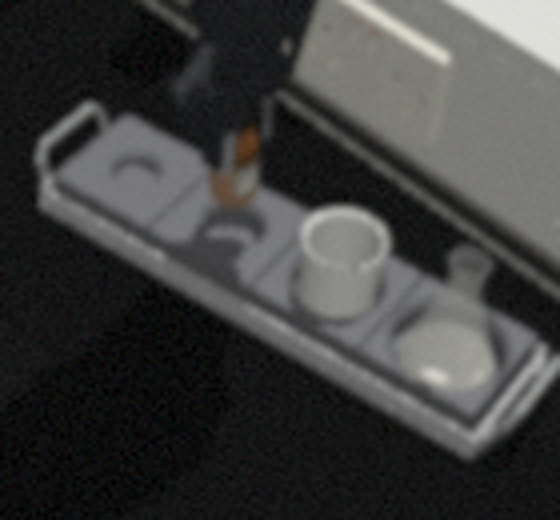

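The beaker is seated upright at (340,265) and the flask is fine. The bottle's bottom spans x 210–260, which agrees with the assumed offset of about -3 mm. Lowering.

```bash
python3 -m handwheel '[[0,0,0,0,-0.004,0.03,27],[0,0,0,0,0,0.04,27],[0,0,0,0,0,0.04,27],[0,0,0,0,0,0.035,27],[0,0,0,0,0,0.03,27],[0,0,0,0,0,0.025,27],[0,0,0,0,0,0.025,27],[0,0,0,0,0,0.02,27],[0,0,0,0,0,0,27],[0,0,0,0,0,0,27]]'
python3 -m handwheel '[[0,0,0,0,0,0.015,27],[0,0,0,0,0,0.01,27],[0,0,0,0,0,0.01,27],[0,0,0,0,0,0.01,27],[0,0,0,0,0,0.007,27],[0,0,0,0,0,0,27],[0,0,0,0,0,0,27]]'
```

```text
time: 26.33
tool_pos: [0.6143, 0.0188, 0.0593]
ee_rot: [[-0.18, 0.984, -0.0], [0.984, 0.18, 0.0], [0.0, -0.0, -1.0]]
wrist_force: [-0.1, -0.4, -0.9]
gripper_width: 0.0307
grasp_force: 24.8
time: 26.92
tool_pos: [0.6144, 0.0188, 0.0515]
ee_rot: [[-0.18, 0.984, -0.0], [0.984, 0.18, 0.0], [0.0, -0.0, -1.0]]
wrist_force: [0.4, -0.4, -0.2]
gripper_width: 0.0309
grasp_force: 24.8
```

```bash
python3 -m handwheel '[[0,0,0,0,0,0.003,27],[0,0,0,0,0,0.002,27],[0,0,0,0,0,0,29],[0,0,0,0,0,0,31],[0,0,0,0,0,0,33],[0,0,0,0,0,0,35],[0,0,0,0,0,0,38],[0,0,0,0,0,0,43],[0,0,0,0,0,0,50],[0,0,0,0,0,0,58],[0,0,0,0,0,0,65],[0,0,0,0,0,0,65]]'
python3 -m handwheel '[[0,0,0,0,0,-0.05,65],[0,0,0,0,0,-0.1,65],[0,0,0,0,0,-0.15,65],[0,0,0,0,0,-0.2,65],[0,0,0,0,0,-0.2,65],[0,0,0,0,0,-0.15,65],[0,0,0,0,0,-0.15,65],[0,0,0,0,0,-0.1,65],[0,0,0,0,0,0,65],[0,0,0,0,0,0,65]]'
python3 -c "
from h import *
s=st();print(loc([.3875,.316,.012]))"
```

```text
time: 27.92
tool_pos: [0.6144, 0.0188, 0.0508]
ee_rot: [[-0.18, 0.984, -0.0], [0.984, 0.18, -0.0], [0.0, -0.0, -1.0]]
wrist_force: [0.1, 0.3, 0.5]
gripper_width: 0.0648
grasp_force: 0.0
time: 28.75
tool_pos: [0.6149, 0.0188, 0.2169]
ee_rot: [[-0.18, 0.984, 0.002], [0.984, 0.18, -0.0], [-0.001, 0.002, -1.0]]
wrist_force: [-0.8, -0.8, -0.3]
gripper_width: 0.065
grasp_force: 0.0
t 28.75 pos [0.6149 0.0188 0.2169] w 0.065 f 0.0 [-0.8 -0.8 -0.3]
[ 2.22272045 -1.13722513  1.36277127]
```

```bash
python3 -m handwheel '[[0,0,0,0.08,-0.04,0,65],[0,0,0,0.15,-0.08,0,65],[0,0,0,0.2,-0.1025,0,65],[0,0,0,0.2,-0.1025,0,65],[0,0,0,0.2,-0.1025,0,65],[0,0,0,0.2,-0.1025,0,65],[0,0,0,0.2,-0.1025,0,65],[0,0,0,0.2,-0.1025,0,65],[0,0,0,0.2,-0.1025,0,65],[0,0,0,0.2,-0.1025,0,65],[0,0,0,0.17,-0.09,0,65],[0,0,0,0.12,-0.06,0,65]]'>/dev/null
python3 -m handwheel '[[0,0,0,0.1,-0.05,0,65],[0,0,0,0,0,0,65],[0,0,0,0,0,0,65],[0,0,0,0,0,0,65]]'
python3 -c "
from h import *
s=st();print(loc([.3875,.316,.012]))
I=capture('scene')['image']
a=cv2.resize(I[130:260,220:360],None,fx=4,fy=4,interpolation=cv2.INTER_CUBIC)
b=cv2.resize(I[140:205,130:190],(240,260),interpolation=cv2.INTER_CUBIC)
a[260:,:240]=b
cv2.imwrite('pics/s10.png',a)"
```

```text
time: 30.08
tool_pos: [0.3858, 0.3151, 0.2152]
ee_rot: [[-0.18, 0.984, -0.001], [0.984, 0.18, -0.001], [-0.001, -0.001, -1.0]]
wrist_force: [0.3, -0.2, -0.3]
gripper_width: 0.0648
grasp_force: 0.0
t 30.08 pos [0.3858 0.3151 0.2152] w 0.0648 f 0.0 [ 0.3 -0.2 -0.3]
[0.00454402 0.01365083 1.35477982]
```

View pics/s10.png

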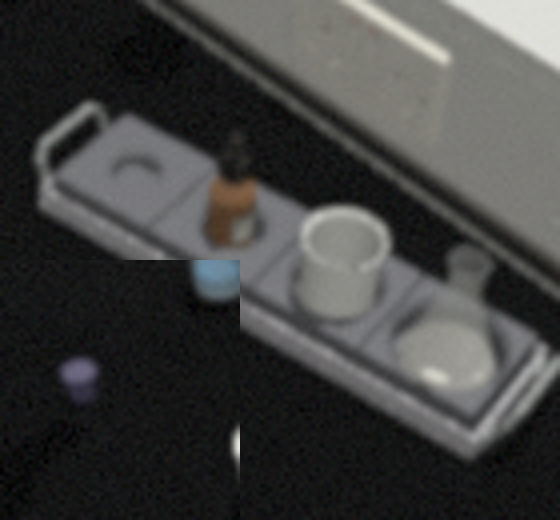

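The bottle (232,210), beaker and flask all stand seated and upright. In the inset the stopper is still untouched at (80,380). Grasping it now.

```bash
python3 -m handwheel '[[0,0,0,0.005,0.01,0.1,65],[0,0,0,0,0,0.17,65],[0,0,0,0,0,0.19,65],[0,0,0,0,0,0.19,65],[0,0,0,0,0,0.19,65],[0,0,0,0,0,0.15,65],[0,0,0,0,0,0.13,60],[0,0,0,0,0,0.1,60],[0,0,0,0,0,0.08,55],[0,0,0,0,0,0.055,52],[0,0,0,0,0,0,48],[0,0,0,0,0,0,44]]' 20
python3 -m handwheel '[[0,0,0,0,0,0,41],[0,0,0,0,0,0,38],[0,0,0,0,0,0,35],[0,0,0,0,0,0,32],[0,0,0,0,0,0,30],[0,0,0,0,0,0,28],[0,0,0,0,0,0,26],[0,0,0,0,0,0,24],[0,0,0,0,0,0,22],[0,0,0,0,0,0,19],[0,0,0,0,0,0,17],[0,0,0,0,0,0,17]]' 20
python3 -m handwheel '[[0,0,0,0,0,-0.05,17],[0,0,0,0,0,-0.1,17],[0,0,0,0,0,-0.15,17],[0,0,0,0,0,-0.15,17],[0,0,0,0,0,-0.15,17],[0,0,0,0,0,-0.1,17],[0,0,0,0,0,0,17],[0,0,0,0,0,0,17]]'
python3 -c "
from h import *
s=st();print(loc([.5995,.0992,.1]))
I=capture('scene')['image']
cv2.imwrite('pics/s11.png',cv2.resize(I[80:210,110:230],None,fx=4,fy=4,interpolation=cv2.INTER_CUBIC))"
```

```text
time: 31.13
tool_pos: [0.3877, 0.3161, 0.0125]
ee_rot: [[-0.179, 0.984, -0.001], [0.984, 0.179, -0.0], [-0.0, -0.001, -1.0]]
wrist_force: [0.2, 1.0, -0.5]
gripper_width: 0.0442
grasp_force: 0.0
time: 32.13
tool_pos: [0.3876, 0.3167, 0.0127]
ee_rot: [[-0.18, 0.984, 0.0], [0.984, 0.18, 0.0], [0.0, 0.0, -1.0]]
wrist_force: [-1.6, -0.2, 4.0]
gripper_width: 0.0229
grasp_force: 19.6
time: 32.8
tool_pos: [0.3881, 0.3169, 0.1184]
ee_rot: [[-0.18, 0.984, 0.002], [0.984, 0.18, 0.001], [0.001, 0.002, -1.0]]
wrist_force: [0.6, 0.1, -0.9]
gripper_width: 0.0225
grasp_force: 19.7
t 32.8 pos [0.3881 0.3169 0.1184] w 0.0225 f 19.7 [ 0.6  0.1 -0.9]
[-1.68145762  1.12486538  0.1235892 ]
```

View pics/s11.png

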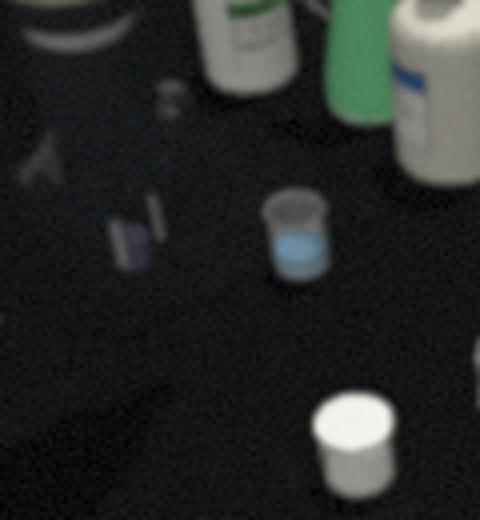

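The stopper is held at (135,245), and the small beaker and jar are untouched. I'll carry it to the smallest hole.

```bash
python3 -m handwheel '[[0,0,0,-0.06,0.04,0,17],[0,0,0,-0.1,0.07,0,17],[0,0,0,-0.16,0.105,0,17],[0,0,0,-0.18,0.12,0,17],[0,0,0,-0.18,0.12,0,17],[0,0,0,-0.18,0.12,0,17],[0,0,0,-0.18,0.12,0,17],[0,0,0,-0.18,0.12,0,17],[0,0,0,-0.18,0.12,0,17],[0,0,0,-0.14,0.095,0,17],[0,0,0,-0.09,0.06,0,17],[0,0,0,-0.05,0.035,0,17]]'>/dev/null
python3 -m handwheel '[[0,0,0,0,0,0.05,17],[0,0,0,0,0,0.1,17],[0,0,0,0,0,0.1,17],[0,0,0,0,0,0.08,17],[0,0,0,0,0,0.04,17],[0,0,0,0,0,0,17],[0,0,0,0,0,0,17],[0,0,0,0,0,0,17]]'
python3 -c "
from h import *
s=st();print(loc([.5995,.0992,.0357]))
I=capture('scene')['image']
cv2.imwrite('pics/s12.png',cv2.resize(I[120:230,210:330],None,fx=5,fy=5,interpolation=cv2.INTER_CUBIC))
c=capture('scene');M=c['camera_from_world'];P=s['tool_pos']
for q0 in((P[0],P[1],P[2]-.0127),(.5995,.0992,.033)):
    p=M[:3,:3]@q0+M[:3,3];q=c['mtx']@(p*[1,-1,-1]);print(((q[:2]/q[2])-[210,120]+.5)*5-.5)"
```

```text
time: 34.52
tool_pos: [0.5991, 0.0995, 0.0626]
ee_rot: [[-0.181, 0.984, 0.001], [0.984, 0.181, 0.0], [-0.0, 0.001, -1.0]]
wrist_force: [0.8, 0.5, 0.4]
gripper_width: 0.0225
grasp_force: 19.7
t 34.52 pos [0.5991 0.0995 0.0626] w 0.0225 f 19.7 [0.8 0.5 0.4]
[-0.00225756  0.00213713  0.17965906]
[218.46245801 241.99029269]
[218.87027658 263.78556109]
```

View pics/s12.png

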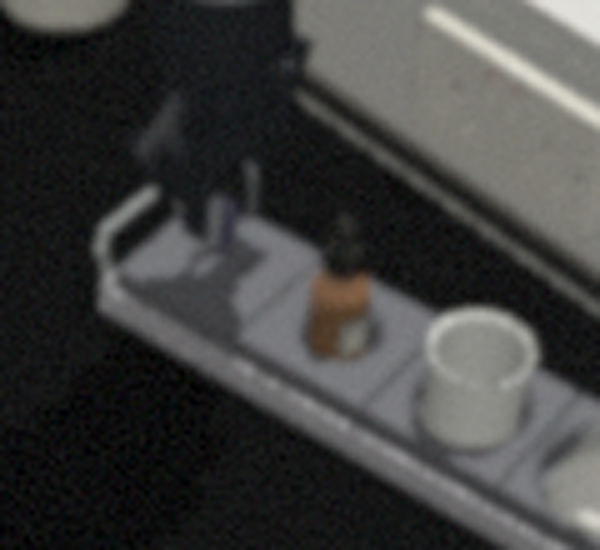

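The stopper hangs over the smallest hole, with its bottom near (218,245), as predicted. Lowering.

```bash
python3 -m handwheel '[[0,0,0,0,0,0.03,17],[0,0,0,0,0,0.03,17],[0,0,0,0,0,0.03,17],[0,0,0,0,0,0.025,17],[0,0,0,0,0,0.02,17],[0,0,0,0,0,0.015,17],[0,0,0,0,0,0.01,17],[0,0,0,0,0,0.008,17],[0,0,0,0,0,0.005,17],[0,0,0,0,0,0,17],[0,0,0,0,0,0,17],[0,0,0,0,0,0,17]]'
```

```text
time: 35.62
tool_pos: [0.5991, 0.0991, 0.0363]
ee_rot: [[-0.18, 0.984, 0.0], [0.984, 0.18, 0.0], [-0.0, 0.0, -1.0]]
wrist_force: [0.5, 0.2, -0.5]
gripper_width: 0.0225
grasp_force: 19.7
```

```bash
python3 -m handwheel '[[0,0,0,0,0,0.003,17],[0,0,0,0,0,0.002,17],[0,0,0,0,0,0,19],[0,0,0,0,0,0,21],[0,0,0,0,0,0,23],[0,0,0,0,0,0,25],[0,0,0,0,0,0,28],[0,0,0,0,0,0,33],[0,0,0,0,0,0,40],[0,0,0,0,0,0,48],[0,0,0,0,0,0,55],[0,0,0,0,0,0,55]]'
python3 -m handwheel '[[0,0,0,0,0,-0.05,55],[0,0,0,0,0,-0.1,55],[0,0,0,0,0,-0.15,55],[0,0,0,0,0,-0.2,55],[0,0,0,0,0,-0.2,55],[0,0,0,0,0,-0.2,55],[0,0,0,0.1,-0.1,-0.1,55],[0,0,0,0.15,-0.1,0,55],[0,0,0,0.2,-0.1,0,55],[0,0,0,0.2,-0.1,0,55],[0,0,0,0.2,-0.1,0,55],[0,0,0,0.2,-0.1,0,55]]'
python3 -m handwheel '[[0,0,0,0.2,-0.1,0,55],[0,0,0,0.1,-0.05,0,55],[0,0,0,0,0,0,55],[0,0,0,0,0,0,55]]'>/dev/null
python3 -c "
from h import *
I=capture('scene')['image']
cv2.imwrite('pics/s13.png',cv2.resize(I[120:270,140:370],None,fx=3.4,fy=3.4,interpolation=cv2.INTER_CUBIC))"
```

```text
time: 36.62
tool_pos: [0.5989, 0.0991, 0.0354]
ee_rot: [[-0.18, 0.984, -0.0], [0.984, 0.18, -0.0], [-0.0, -0.0, -1.0]]
wrist_force: [0.2, -0.5, -0.3]
gripper_width: 0.0552
grasp_force: 0.0
time: 37.62
tool_pos: [0.481, 0.2388, 0.1862]
ee_rot: [[-0.18, 0.984, 0.001], [0.984, 0.18, 0.0], [0.0, 0.001, -1.0]]
wrist_force: [1.5, 1.4, -0.2]
gripper_width: 0.0551
grasp_force: 0.0
```

View pics/s13.png

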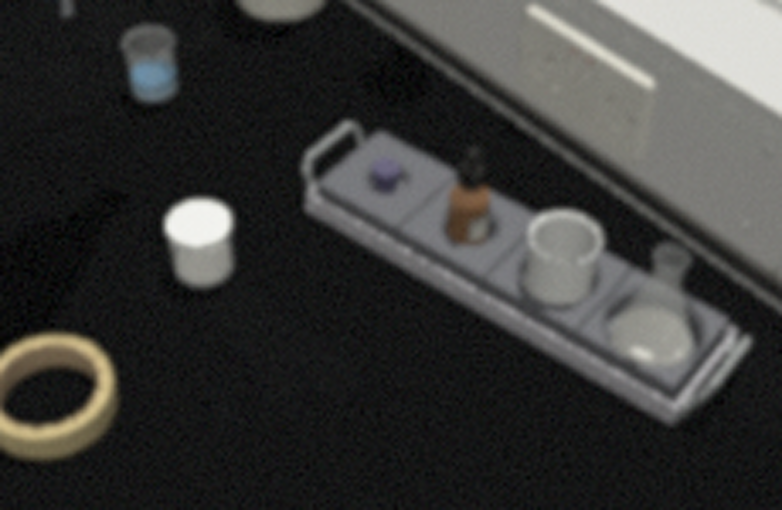

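All four pieces stand seated: the stopper at (385,175), then the bottle, beaker and flask. The jar and small beaker haven't moved, so I'm handing in.

```bash
python3 -c "
from workcell import hand_in
print(hand_in())"
```

```text
the job is handed in; nothing more can be done
None
```

The flask, larger beaker, dropper bottle and stopper were placed in that order and stand upright, seated in their holders in the last picture; the small beaker and sample jar were left where they stood, and the job is handed in at about 38 s of the 96 s allowed.

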